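# Refill the nut dispenser and shut its lid

## Task

Pour all six nuts from the steel scoop through the dispenser's wide hopper down into its narrow jar without spilling any, and stand the empty scoop upright back on the worktop. Then gently lower the hopper's hinged lid until it is fully closed, without slamming it. Leave the bowl, the storage jar and the pepper mill where they are.

Things in the scene. Friction and masses are not known exactly. Their poses are not given: they have to be found in the camera images.
- dispenser: Nut dispenser fixed to the worktop: dark foot (120 mm across, 12 mm high), narrow clear jar (64 mm across, bore 56 mm, inner floor 16 mm above the worktop) and on the jar a wide steel funnel-shaped hopper. Origin: on the vertical axis at the worktop. x points horizontally from that axis to the lid's hinge, z up.
- hopper_rim (a point): Centre of the hopper's round mouth, level with its rim, 160 mm above the worktop. The hopper is 160 mm across outside, 152 mm inside; its wall goes straight down for 22 mm, then slopes in at about 45 degrees to a throat 54 mm wide, 90 mm above the worktop, which opens into the jar.
- lid_hinge (a point): Middle of the lid's hinge line, fixed to the dispenser, 90 mm from the hopper's axis and 163 mm above the worktop. Axes as the dispenser's; the hinge line runs along y.
- lid (a joint): Angle of the hopper's round steel lid: 0 = closed flat on the hopper, grows as it opens upward, 1.57 = upright; starts open at 1.5 to 1.8 (limit 1.95). The hinge is stiff (0.25 N m of friction): the lid stays where it is left; about 2 N at the free edge moves it.
- lid_edge (a point): Point on the lid's middle plane, 172 mm from the hinge line, at the free edge of its disc. The lid is a flat disc 164 mm across and 5 mm thick, with no knob; its plane passes through the hinge line. Beyond this point a flat tab 36 mm wide reaches 20 mm further. x of this point points along the lid from the free edge to the hinge, z out of its outer face (up when closed).
- scoop_grip (a point): Middle of the bridge handle of the steel scoop, 83 mm above its underside. Handle: straight flat bar across the scoop, along y, 14 mm thick along x, 20 mm high, on two side posts with 76 mm clear between; free in front, behind and above. Axes: x towards the pouring lip, z up. Scoop 0.2 to 0.33 kg, nuts 60 g.
- scoop_lip (a point): Middle of the scoop's open pouring lip, 82 mm ahead (x) of the handle and 56 mm below its middle, 27 mm above the underside. A ramp rises to it at 29 degrees from the flat floor (3 mm thick, 72 mm wide inside). Back wall 52 mm behind the handle; sides and back 45 mm high. Axes as scoop_grip. The nuts stay in while it is level; a tilt of about 50 degrees lip-down empties it.
- nut0_center (a point): Centre of nut 1 of 6: round brown nut in its shell, 24 mm across, 10 g, rolls freely; starts in the scoop.
- nut1_center (a point): Centre of nut 2 of 6: round brown nut in its shell, 24 mm across, 10 g, rolls freely; starts in the scoop.
- nut2_center (a point): Centre of nut 3 of 6: round brown nut in its shell, 24 mm across, 10 g, rolls freely; starts in the scoop.
- nut3_center (a point): Centre of nut 4 of 6: round brown nut in its shell, 24 mm across, 10 g, rolls freely; starts in the scoop.
- nut4_center (a point): Centre of nut 5 of 6: round brown nut in its shell, 24 mm across, 10 g, rolls freely; starts in the scoop.
- nut5_center (a point): Centre of nut 6 of 6: round brown nut in its shell, 24 mm across, 10 g, rolls freely; starts in the scoop.
- bowl_center (a point): Centre, half-way up, of an off-white bowl, 140 mm across, 55 mm high. Not part of the job.
- jar_center (a point): Centre of a closed amber glass storage jar, 76 mm across, 110 mm high. Not part of the job.
- mill_center (a point): Centre of a dark wooden pepper mill, 56 mm across, 125 mm high. Not part of the job.
Things that resemble listed ones, but are neither listed nor needed, are in the scene too. Leave any brown or yellow look-alike of the dispenser alone.

How it is judged:
By the outcome, as a careful person would: the job done as asked, in the order asked, and still so for the second after the job is handed in, with the robot touching nothing.
It also fails if it takes over 72 s, if anything falls off the work surface, if the arm or the gripper's body presses on something with over 40 N, if the wrist force passes 120 N, or if a joint passes its speed limit or range.

## Robot

A 6-joint arm with a two-finger parallel gripper is mounted at the origin on the work surface. World frame = base frame: x ahead of the robot, y to its left, z up, the work surface at z = 0. Lengths are in mm, angles in degrees, forces in N, time in s.
With the tool pointing down it reaches from about 300 to 850 mm from the base axis. Payload 4.2 kg.
Tool frame: the origin (TCP) lies midway between the tips of the shut fingers; the grasp point (between the pads) lies 19 mm behind it; z points along the fingers, x is the direction in which the jaws open and shut, and the axes are right-handed (so a half turn about z gives the same grasp; the last joint's range is limited). The gripper opens to 91 mm and grips with 3 to 60 N. Pads are 32 mm wide; open, the fingers measure 118 mm over their backs; the gripper's body (76 mm by 178 mm) begins 60 mm behind the grasp point.
Start: joints at [66.692, 18.312, 89.639, -0, 72.044, -1.146], TCP at [216.909, 532.535, 213.976] pointing down, gripper open.
Joint ranges: [-177.97, 177.97], [-48.28, 115.42], [12.27, 149.76], [-77.06, 257.06], [2.81, 150.46], [-146.56, 146.56]. Speed limits (degrees/s): [147.25, 147.25, 180, 180, 180, 180].

## Interface

Orientations are given as [roll, pitch, yaw] about the fixed x, y, z axes, in that order (R = Rz(yaw) Ry(pitch) Rx(roll)).
In Python, from workcell import monitor, vision, job, models gives the robot as it stands.
- The arm moves only by the shell command python3 -m creep 'ROWS' [FORCE]. ROWS is text: rows parted by semicolons, each of 7 numbers parted by spaces: the shift along the world's x, y, z in cm, then the turn, a rotation vector about the world's x, y, z in rad, then the gripper's target within -1 to 1 (shut at 1, half-way at 0, fully open at -1). In form: tx ty tz ax ay az hand; .... A call has 1 to 12 rows; each row shifts and turns the pose as measured when the row begins; what a row does not reach is not made up. A row lasts 1/12 s, in which the tool goes at most 41.7 mm and 7.16 degrees, less where a joint would pass 70% of its speed; a pose out of reach is approached as far as the arm can. A call is refused whole if a number of a shift passes 4.17 or a number of a turn 0.125, either way. A call with a gripper value outside its range is refused whole. The fingers move at their own pace and stop on an object; FORCE is the grip in N (left out, the last holds). Time passes only in rows, so rows that do not move let the fingers close. It gives the time, the measured TCP pose, the force and the opening at its end, in the units of the state.
- monitor.state(): the state, without advancing time (a new reading comes with each control period).
- vision.grab_frame(name): name is "scene" or "top" or "wrist"; returns a dict with "img" (384x512x3 uint8, red, green, blue), "mtx" (3x3 intrinsics, pixels), "dist_coeffs" ([k1, k2, p1, p2, k3] as OpenCV has them; the pictures are not rectified), "view" (4x4, takes a point from world to camera coordinates). Camera axes: x right, y down, z forward; pixel columns grow to the right and rows downward; lengths in mm; the calibration is good to about 2 mm. A picture is of the moment at which its call begins. There is no depth.
- job.job_done(): hands the job in, once; it reports no verdict.
Trained networks look in the newest picture that a camera, given by its name, has taken for a name from the list of things; names that differ only in an ending like _2 or _b are one class to them, and where a whole thing is asked for, a point or a joint stands for the part that bears it (a point fixed in the world has none). Each returns a list of dicts, best first, with "confidence" (0 to 1); they miss things now and then, are a little off and sometimes report something else, mostly with a low value. They report only what shows in the picture. A call takes as long as a camera call. They do not tell look-alikes from the thing itself.
- models.search_frame(camera, query): "rect" ([left, top, right, bottom] in pixels, round what is visible of it).
- models.mark_of(camera, query): "at" ([column, row] in pixels: a listed point, or the origin of a listed thing).
The state is a dict: "time_s": time; "qpos": joint angles; "qvel": joint speeds; "effort": joint torques, N m; "ee_pos": TCP position; "ee_rot": TCP orientation; "force": force on the tool from outside, world axes, zero at the start; "torque": the same for the moment, N m; "gripper_width": finger opening in mm.
Only numpy, scipy, OpenCV 4.12 (cv2) and the standard library are available. Lean on these libraries where they do the work, as an engineer would, in place of code of your own. Each camera call takes 0.05 s, during which the arm holds its last target.

## Working session

There is one attempt and no reset: what is moved stays moved. The work goes in short steps, Python scripts to look and compute and a shell command to move; the robot and the scene stay as the last step left them, time stands still between calls to the robot, and variables do not carry over. Pictures are saved under pics/ and viewed, and the job is handed in when it is done.

```bash
ls; mkdir -p pics; cat > h.py <<'E'
import numpy as np, cv2
from workcell import monitor, vision, job, models
def grab(n,save=None):
    f=vision.grab_frame(n)
    if save: cv2.imwrite('pics/'+save,cv2.cvtColor(f['img'],cv2.COLOR_RGB2BGR))
    return f
def ray(f,uv):
    V=np.array(f['view']);R=V[:3,:3];t=V[:3,3]
    p=cv2.undistortPoints(np.array([[uv]],float),np.array(f['mtx']),np.array(f['dist_coeffs']))[0,0]
    return -R.T@t, R.T@np.array([p[0],p[1],1.])
def atz(f,uv,z):
    c,d=ray(f,uv); return c+d*(z-c[2])/d[2]
def proj(f,P):
    V=np.array(f['view'])
    r,_=cv2.Rodrigues(V[:3,:3]);return cv2.projectPoints(np.array(P,float).reshape(-1,1,3),r,V[:3,3],np.array(f['mtx']),np.array(f['dist_coeffs']))[0].reshape(-1,2)
def tri(l):
    A=np.zeros((3,3));b=np.zeros(3)
    for f,uv in l:
        c,d=ray(f,uv);d=d/np.linalg.norm(d);M=np.eye(3)-np.outer(d,d);A+=M;b+=M@c
    return np.linalg.solve(A,b)
E
python3 - <<'E'
from h import *
print(monitor.state())
for n in ("scene","top","wrist"):
    f=grab(n,n+'0.png')
    for q in ("dispenser","hopper_rim","lid_hinge","lid_edge","scoop_grip","scoop_lip","bowl_center","jar_center","mill_center","nut0_center"):
        print(n,q,[(np.round(m['at']).tolist(),round(m['confidence'],2)) for m in models.mark_of(n,q)][:5])
E
```

```text
pics
{'time_s': 0.0, 'qpos': array([ 6.66925516e+01,  1.83505243e+01,  8.97053985e+01, -4.17132731e-04,
        7.20458795e+01, -1.14584468e+00]), 'qvel': array([-0.00167908, -0.07312947,  0.03627475, -0.07990409, -0.03267219,
       -0.03320519]), 'effort': array([ 2.32272010e-03, -4.12469745e+01, -2.31974316e+01,  7.28566409e-02,
        4.56793921e-02, -1.38885666e-04]), 'ee_pos': array([216.70011132, 532.05115088, 213.13832516]), 'ee_rot': array([-1.79998361e+02,  1.01789893e-01,  6.78385266e+01]), 'force': array([-0.0441413 , -0.20587016,  0.49735373]), 'torque': array([-0.07984241, -0.01245876, -0.00920443]), 'gripper_width': 91.25619761398244}
scene dispenser [([309.0, 187.0], 0.89), ([238.0, 216.0], 0.69), ([216.0, 172.0], 0.61)]
scene hopper_rim [([237.0, 166.0], 0.88), ([314.0, 140.0], 0.62)]
scene lid_hinge [([215.0, 154.0], 0.95), ([293.0, 126.0], 0.93), ([195.0, 119.0], 0.82)]
scene lid_edge [([340.0, 141.0], 0.83), ([217.0, 92.0], 0.67), ([234.0, 138.0], 0.43)]
scene scoop_grip [([299.0, 294.0], 0.8), ([290.0, 331.0], 0.44)]
scene scoop_lip [([317.0, 288.0], 0.78)]
scen
[... 280 characters left out ...]
85.0], 0.96), ([312.0, 288.0], 0.89), ([378.0, 206.0], 0.84), ([164.0, 166.0], 0.65)]
top lid_hinge [([412.0, 194.0], 0.98), ([318.0, 179.0], 0.77), ([343.0, 283.0], 0.64)]
top lid_edge [([330.0, 166.0], 0.72), ([155.0, 110.0], 0.69), ([280.0, 293.0], 0.65), ([356.0, 213.0], 0.63)]
top scoop_grip [([163.0, 164.0], 0.76)]
top scoop_lip [([176.0, 188.0], 0.63)]
top bowl_center [([252.0, 121.0], 0.72)]
top jar_center []
top mill_center [([197.0, 115.0], 0.74)]
top nut0_center [([162.0, 161.0], 0.51)]
wrist dispenser []
wrist hopper_rim []
wrist lid_hinge []
wrist lid_edge []
wrist scoop_grip []
wrist scoop_lip []
wrist bowl_center []
wrist jar_center []
wrist mill_center []
wrist nut0_center []
```

View pics/scene0.png

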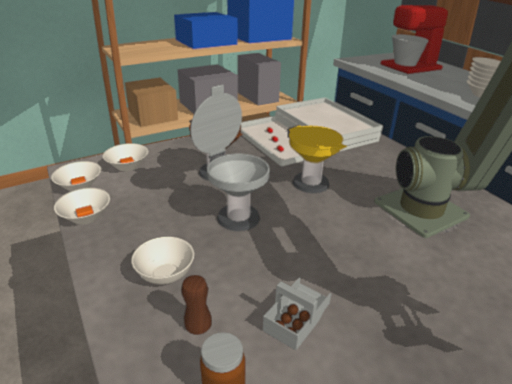

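View pics/top0.png

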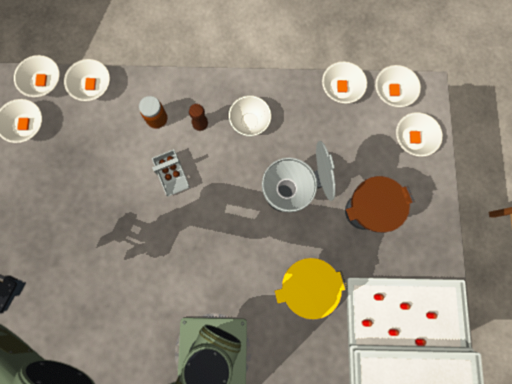

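```bash
python3 - <<'E'
import cv2
a=cv2.imread('pics/scene0.png');b=cv2.imread('pics/top0.png')
cv2.imwrite('pics/sc_disp.png',cv2.resize(a[70:250,150:400],None,fx=3.2,fy=3.2,interpolation=cv2.INTER_CUBIC))
cv2.imwrite('pics/top_disp.png',cv2.resize(b[130:330,240:460],None,fx=3,fy=3,interpolation=cv2.INTER_CUBIC)[:600])
cv2.imwrite('pics/top_scoop.png',cv2.resize(b[90:240,110:260],None,fx=4,fy=4,interpolation=cv2.INTER_CUBIC))
E
```

```text
(no output)
```

View pics/sc_disp.png

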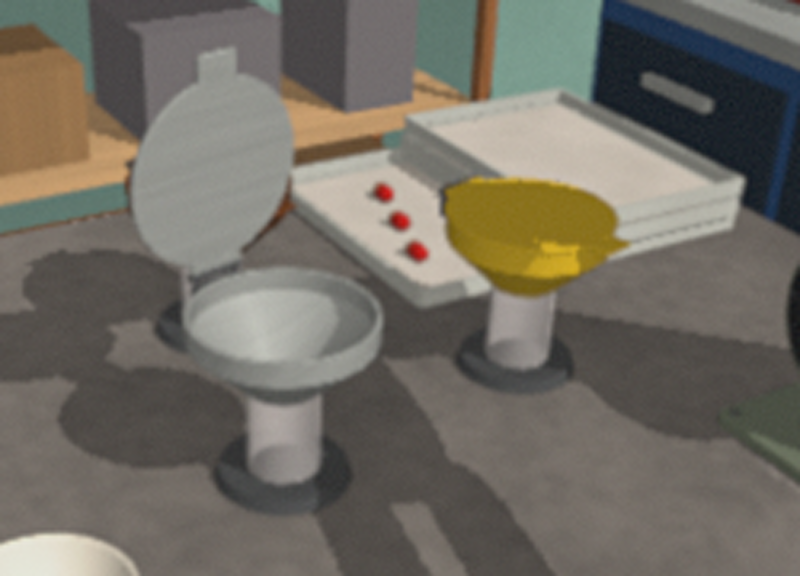

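View pics/top_disp.png

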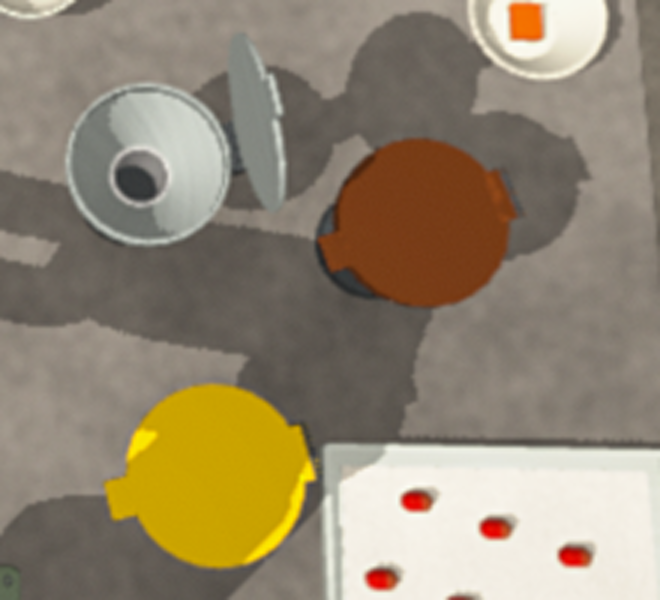

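View pics/top_scoop.png

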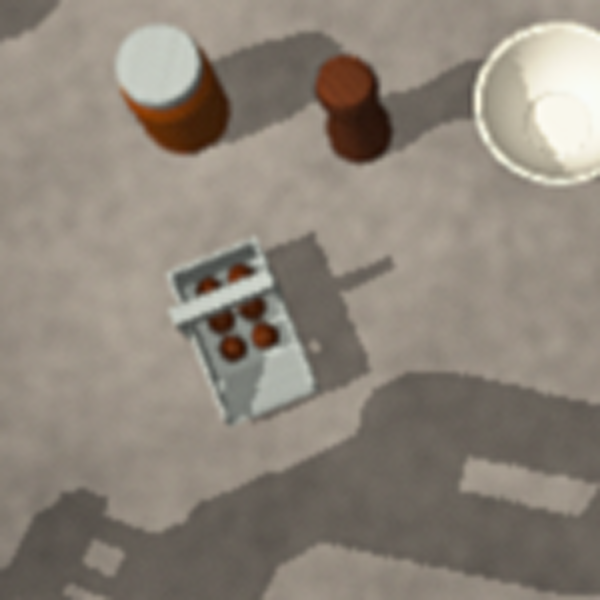

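The dispenser candidates are the steel one with its lid open at top (289,185) / scene (238,170), the brown one at top (380,205), and the yellow one at top (312,288) / scene (315,140). The steel one fits: steel hopper, lid upright. The crops confirm it. The scoop is at top (168,170), with its lip pointing down-right in the picture and six nuts visible.

```bash
python3 - <<'E'
from h import *
s=grab('scene');t=grab('top')
p=lambda *a:print(*[np.round(x,1) if not isinstance(x,str) else x for x in a])
p('cams',ray(s,(256,192))[0],ray(t,(256,192))[0])
p('rim top',atz(t,(289,185),160),'rim scene',atz(s,(238,173),160),tri([(s,(237,166)),(t,(289,185))]))
p('hinge',atz(t,(318,179),163),atz(s,(215,154),163),tri([(s,(215,154)),(t,(318,179))]))
p('lid edge tri',tri([(s,(217,92)),(t,(330,166))]))
p('foot scene',atz(s,(238,216),6))
# ellipse fit of steel rim in top
# scoop
g=lambda u,v:(110+u/4,90+v/4)
p('handle ends top',atz(t,g(172,315),93),atz(t,g(272,285),93))
for n,c in dict(bl=(170,272),br=(258,238)).items(): p(n,atz(t,g(*c),45))
for n,c in dict(ll=(230,422),lr=(315,388)).items(): p(n,atz(t,g(*c),27))
p('nuts',[atz(t,g(*c),15)[:2].round() for c in ((207,288),(240,273),(222,318),(253,305),(233,347),(265,334))])
p('jar',atz(t,g(160,65),110),'mill',atz(t,g(347,82),125),'bowl',atz(t,(249,116),55))
p('yellow',atz(t,(312,288),163),'brown',atz(t,(380,205),163))
E
```

```text
cams [910.1 577.6 654.7] [ 270.8  -83.  1237.5]
rim top [ 496.7 -218.1  160. ] rim scene [ 514.5 -193.1  160. ] [ 499.5 -220.1  162. ]
hinge [ 515.4 -302.3  163. ] [ 524.7 -309.7  163. ] [ 520.6 -305.8  161.9]
lid edge tri [ 513.3 -299.7  336.1]
foot scene [ 501.9 -218.8    6. ]
handle ends top [554.9 196.3  93. ] [580.4 119.9  93. ]
bl [602.8 211.8  45. ]
br [632.9 141.8  45. ]
ll [482.8 159.9  27. ]
lr [512.2  92.3  27. ]
nuts [[598. 188.]
 [611. 161.]
 [572. 174.]
 [584. 149.]
 [548. 163.]
 [559. 137.]]
jar [753.9 214.1 110. ] mill [736.3  63.8 125. ] bowl [ 749.6 -100.4   55. ]
yellow [ 207.4 -279.1  163. ] brown [ 442.  -478.8  163. ]
```

```bash
cat > ov.py <<'E'
from h import *
def circ(c,r,n=48):
    a=np.linspace(0,2*np.pi,n);return np.c_[c[0]+r*np.cos(a),c[1]+r*np.sin(a),np.full(n,c[2])]
def overlay(f,lines,roi,k,name):
    img=cv2.cvtColor(f['img'],cv2.COLOR_RGB2BGR);x0,y0,x1,y1=roi
    im=cv2.resize(img[y0:y1,x0:x1],None,fx=k,fy=k,interpolation=cv2.INTER_CUBIC)
    for L,col in lines:
        q=(proj(f,L)-[x0,y0]+.5)*k
        cv2.polylines(im,[np.round(q).astype(int).reshape(-1,1,2)],False,col,1)
    cv2.imwrite('pics/'+name,im); return im
def lidpts(c,yaw,phi):
    ex=np.array([np.cos(yaw),np.sin(yaw),0]);ey=np.array([-ex[1],ex[0],0]);H=np.array([c[0],c[1],163])+90*ex
    d=-ex*np.cos(phi)+np.array([0,0,1])*np.sin(phi)
    a=np.linspace(0,2*np.pi,48)
    return [np.array([H+(90+82*np.cos(t))*d+82*np.sin(t)*ey for t in a]),np.array([H-20*ey,H+20*ey]),
      np.array([H+172*d-18*ey,H+192*d-18*ey,H+192*d+18*ey,H+172*d+18*ey])]
def scoop(g,yaw):
    ex=np.array([np.cos(yaw),np.sin(yaw),0]);ey=np.array([-ex[1],ex[0],0]);ez=np.array([0,0,1.])
    G=np.array(g,float);P=lambda x,y,z:G+x*ex+y*ey+(z-83)*ez
    return [np.array([P(-52,-38,45),P(-52,38,45)]),np.array([P(82,-38,27),P(82,38,27)]),
     np.array([P(7,-40,93),P(7,40,93),P(-7,40,93),P(-7,-40,93),P(7,-40,93)]),
     np.array([P(-52,-38,0),P(-52,38,0),P(33,38,0),P(82,38,27)]),np.array([P(-52,-38,0),P(33,-38,0),P(82,-38,27)])]
E
python3 - <<'E'
from ov import *
s=grab('scene');t=grab('top')
c=(500,-219);yaw=np.arctan2(-86,21);phi=1.53
L=[(circ((*c,160),80),(0,0,255)),(circ((*c,160),76),(0,0,255)),(circ((*c,12),60),(0,255,0)),(circ((*c,90),27),(255,255,0))]+[(l,(255,0,255)) for l in lidpts(c,yaw,phi)]
a=overlay(t,L,(250,130,370,220),4,'o1.png');b=overlay(s,L,(170,70,290,240),3,'o2.png')
S=[(l,(0,0,255)) for l in scoop((570,158,83),np.radians(-157))]
d=overlay(t,S,(130,130,210,210),5,'o3.png');e=overlay(s,S,(240,260,350,360),4,'o4.png')
h=max(a.shape[0],b.shape[0]);A=np.zeros((h,a.shape[1]+b.shape[1],3),np.uint8);A[:a.shape[0],:a.shape[1]]=a;A[:b.shape[0],a.shape[1]:]=b
cv2.imwrite('pics/oA.png',A[:, :800]);A=np.zeros((400,840,3),np.uint8);A[:400,:400]=d;A[:400,400:]=e;cv2.imwrite('pics/oB.png',A[:,:800]);print(a.shape,b.shape)
E
```

```text
(360, 480, 3) (510, 360, 3)
```

View pics/oA.png

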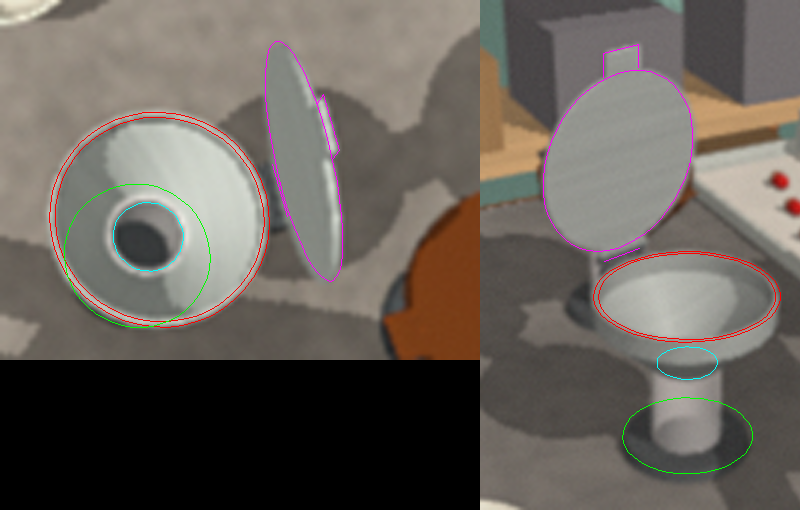

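View pics/oB.png

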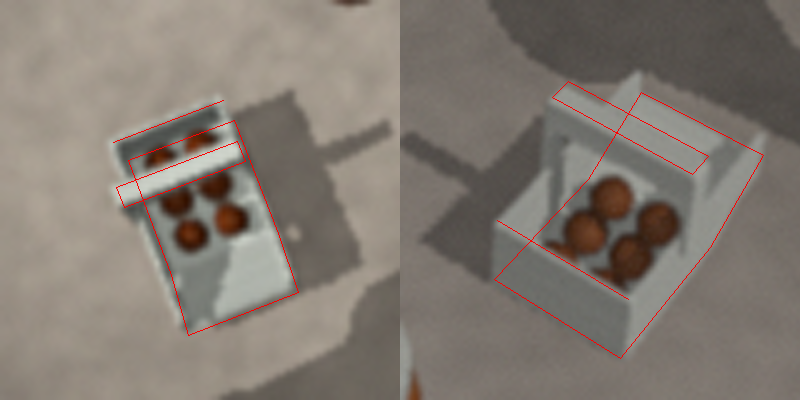

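The overlays match: dispenser axis (500,-219), hinge direction -76°, lid at about 1.53 rad, and scoop grip at about (570,158) with yaw -157°. I'll move above the scoop next.

```bash
python3 -m creep '2.7 -2.9 0 0 0 -0.068 -1;2.7 -2.9 0 0 0 -0.068 -1;2.7 -2.9 0 0 0 -0.068 -1;2.7 -2.9 0 0 0 -0.068 -1;2.7 -2.9 0 0 0 -0.068 -1;2.7 -2.9 0 0 0 -0.068 -1;2.7 -2.9 0 0 0 -0.068 -1;2.7 -2.9 0 0 0 -0.068 -1;2.7 -2.9 0 0 0 -0.068 -1;2.7 -2.9 0 0 0 -0.068 -1;2.7 -2.9 0 0 0 -0.068 -1;2.7 -2.9 0 0 0 -0.03 -1' 40; python3 -c "
from h import *
s=monitor.state();print(s['time_s'],s['ee_pos'],s['ee_rot'],s['qpos'])"
```

```text
time_s: 2.85
ee_pos: [547.1, 174.0, 215.1]
ee_rot: [-179.8, -0.4, 21.9]
force: [0.4, 0.3, -0.4]
gripper_width: 91.4
2.85 [547.06526322 174.03285381 215.05728936] [-179.79914575   -0.41891987   21.87686446] [16.35864252 17.97911905 89.97180076  0.25307381 71.6515829  -5.59778938]
```

```bash
python3 -m creep '0.8 -0.5 -1.5 0 0 0.005 -1;0.8 -0.6 -1.5 0 0 0.005 -1;0.7 -0.5 -1.5 0 0 0.005 -1;0 0 -1 0 0 0.005 -1;0 0 0 0 0 0 -1'; python3 - <<'E'
from ov import *
w=grab('wrist','w1.png')
s=monitor.state();print(s['ee_pos'],s['ee_rot'])
overlay(w,[(l,(0,0,255)) for l in scoop((570,158,83),np.radians(-157))],(0,0,512,384),1.5,'w1o.png')
E
```

```text
time_s: 3.27
ee_pos: [578.3, 148.8, 158.7]
ee_rot: [180.0, -0.8, 22.3]
force: [-0.7, 0.9, -0.3]
gripper_width: 91.3
[578.6234402  149.04662248 159.60265394] [179.97300891  -0.83268142  22.33371956]
```

View pics/w1o.png

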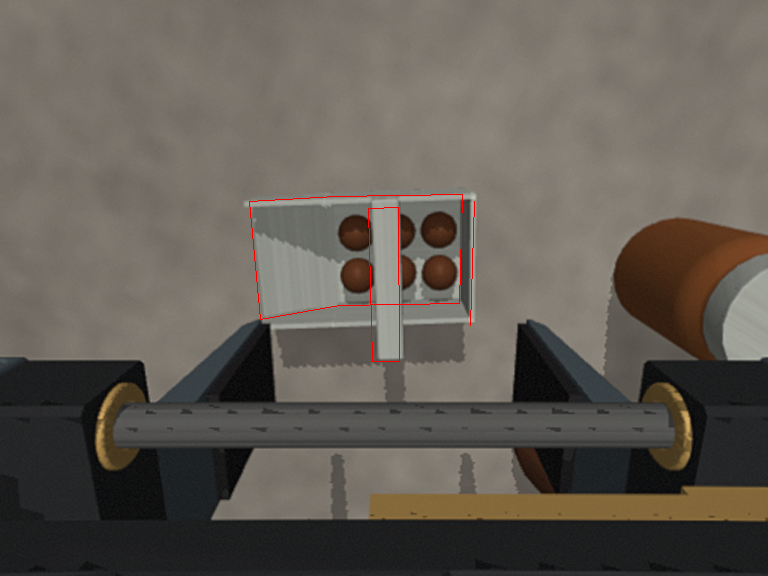

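The wrist view agrees with the model to about 2 mm: handle at col 385, with all six nuts under it. I'll shift sideways, then descend.

```bash
python3 -m creep '-0.5 0.6 0 0 0 0.005 -1;-0.4 0.5 0 0 0 0 -1;0 0 -1.5 0 0 0 -1;0 0 -1.5 0 0 0 -1;0 0 -1.5 0 0 0 -1;0 0 -1.5 0 0 0 -1;0 0 -1.5 0 0 0 -1;0 0 -1 0 0 0 -1;0 0 -0.5 0 0 0 -1;0 0 0 0 0 0 -1'
```

```text
time_s: 4.15
ee_pos: [566.8, 172.7, 77.7]
ee_rot: [-180.0, -1.9, 23.3]
force: [0.4, 0.1, 0.5]
gripper_width: 91.3
```

```bash
python3 -m creep '0.2 -0.6 -0.4 -0.007 0.015 0 -1;0.1 -0.6 -0.5 -0.006 0.015 0 -1;0 0 -0.3 0 0 0 -1;0 0 0 0 0 0 -1;0 0 0 0 0 0 -1'
```

```text
time_s: 4.57
ee_pos: [572.1, 160.5, 67.7]
ee_rot: [180.0, -0.2, 23.3]
force: [-0.2, -0.4, 0.2]
gripper_width: 91.4
```

```bash
python3 -m creep '-0.2 0 -0.3 0 0 0 -0.5;0 0 0 0 0 0 0;0 0 0 0 0 0 0.5;0 0 0 0 0 0 1;0 0 0 0 0 0 1;0 0 0 0 0 0 1;0 0 0 0 0 0 1;0 0 0 0 0 0 1;0 0 0 0 0 0 1' 40
```

```text
time_s: 5.32
ee_pos: [570.2, 160.5, 65.4]
ee_rot: [180.0, -0.3, 23.3]
force: [-0.6, -0.2, 0.3]
gripper_width: 34.2
```

```bash
python3 -m creep '0 0 0 0 0 0 1;0 0 0 0 0 0 1;0 0 0 0 0 0 1;0 0 0 0 0 0 1;0 0 0 0 0 0 1;0 0 0 0 0 0 1;0 0 0 0 0 0 1' 40;python3 -c "
from h import *
w=grab('wrist','w2.png')"
```

```text
time_s: 5.9
ee_pos: [570.7, 160.7, 65.4]
ee_rot: [179.9, -0.3, 23.3]
force: [0.5, -0.1, 0.1]
gripper_width: 13.6
```

View pics/w2.png

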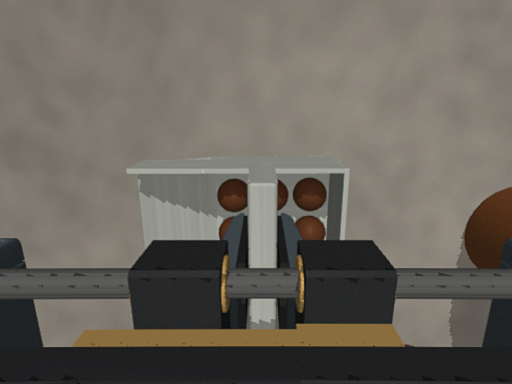

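Gripped at 13.6 mm, so I'll lift.

```bash
python3 -m creep '0 0 0.3 0 0 0 1;0 0 0.6 0 0 0 1;0 0 1 0 0 0 1;0 0 1.5 0 0 0 1;0 0 2 0 0 0 1;0 0 2 0 0 0 1;0 0 2 0 0 0 1;0 0 2 0 0 0 1;0 0 2 0 0 0 1;0 0 1.5 0 0 0 1;0 0 1 0 0 0 1;0 0 0.5 0 0 0 1';python3 -c "
from h import *
w=grab('wrist','w3.png')"
```

```text
time_s: 6.95
ee_pos: [563.8, 158.8, 239.1]
ee_rot: [-180.0, 0.3, 23.3]
force: [0.2, -0.6, -3.0]
gripper_width: 14.0
```

View pics/w3.png

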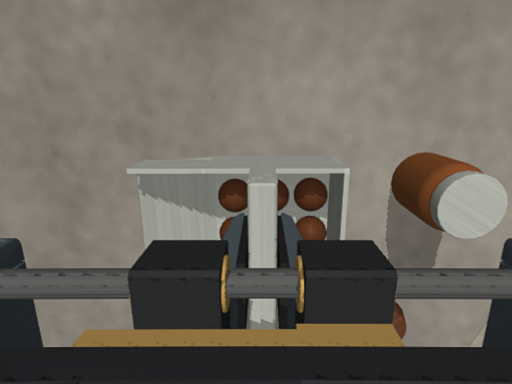

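```bash
python3 -m creep '0.05 -0.3 0 0 0 -0.01 1;0.1 -0.7 0 0 0 -0.013 1;0.14 -1.1 0 0 0 -0.014 1;0.2 -1.5 0 0 0 -0.014 1;0.24 -1.8 0 0 0 -0.014 1;0.24 -1.8 0 0 0 -0.014 1;0.24 -1.8 0 0 0 -0.014 1;0.24 -1.8 0 0 0 -0.014 1;0.24 -1.8 0 0 0 -0.014 1;0.24 -1.8 0 0 0 -0.014 1;0.24 -1.8 0 0 0 -0.014 1;0.24 -1.8 0 0 0 -0.014 1'
```

```text
time_s: 8.0
ee_pos: [582.0, -36.5, 229.0]
ee_rot: [-179.8, 1.5, 13.1]
force: [0.4, 0.5, -2.3]
gripper_width: 13.8
```

```bash
python3 -m creep '0.3 -1.8 0.3 0.002 -0.005 -0.013 1;0.3 -1.8 0.3 0.002 -0.005 -0.013 1;0.3 -1.8 0.3 0.001 -0.005 -0.013 1;0.3 -1.8 0.2 0 -0.005 -0.013 1;0.3 -1.8 0.2 0 -0.005 -0.013 1;0.3 -1.7 0.2 0 -0.005 -0.013 1;0.3 -1.4 0.1 0 0 -0.013 1;0.2 -1.1 0.1 0 0 -0.01 1;0.2 -0.8 0.1 0 0 -0.01 1;0.1 -0.5 0 0 0 -0.01 1;0 -0.3 0 0 0 0 1;0 0 0 0 0 0 1'; python3 - <<'E'
from h import *
w=grab('wrist','w4.png');s=monitor.state();print(s['qpos'],s['ee_pos'],s['ee_rot'])
E
```

```text
time_s: 9.0
ee_pos: [600.8, -206.1, 235.4]
ee_rot: [-179.6, 1.1, 4.7]
force: [0.7, -0.4, -3.6]
gripper_width: 13.5
[-19.87883428  23.81581995  78.09779242  -0.10252505  79.26629972
 -24.62014272] [ 600.75153502 -205.61690379  235.37558357] [-179.59959371    1.11444753    4.76533466]
```

View pics/w4.png

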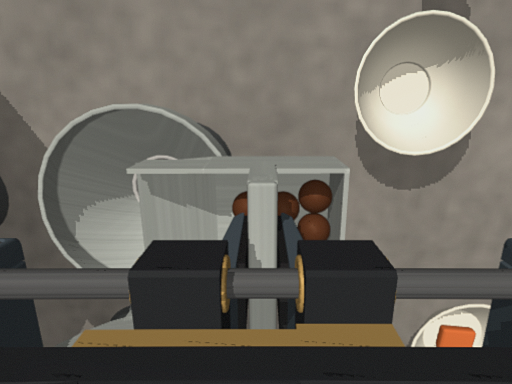

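```bash
python3 -m creep '0 0 0.1 0.003 -0.03 0 1;-0.1 0 0.2 0.004 -0.05 0 1;-0.1 0 0.2 0.004 -0.055 0 1;-0.2 0 0.2 0.004 -0.055 0 1;-0.2 0 0.2 0.004 -0.055 0 1;-0.2 0 0.2 0.004 -0.055 0 1;-0.2 0 0.2 0.004 -0.05 0 1;-0.2 0 0.1 0.004 -0.03 0 1;-0.1 0 0.1 0.004 -0.01 0 1;0 0 0 0 0 0 1'; cat > lip.py <<'E'
from h import *
from scipy.spatial.transform import Rotation as Ro
def lip():
    s=monitor.state();R=Ro.from_euler('xyz',s['ee_rot'],degrees=True).as_matrix()
    # scoop frame in tool: fwd=-x_tool, up=-z_tool ; tcp->lip: 82 fwd, -37 up
    f=-R[:,0];u=-R[:,2];p=s['ee_pos']+82*f-37*u
    print('t',round(s['time_s'],2),'tcp',s['ee_pos'].round(1),'lip',p.round(1),'tilt',np.degrees(np.arcsin(-f[2])).round(1),'side',np.degrees(np.arcsin(R[2,1])).round(1),'yawf',np.degrees(np.arctan2(f[1],f[0])).round(1),'q',s['qpos'].round(1),'w',round(s['gripper_width'],1))
E
python3 -c "
from lip import *
lip()"
```

```text
time_s: 9.88
ee_pos: [584.7, -194.0, 249.5]
ee_rot: [-179.2, -21.9, 5.5]
force: [0.5, -0.5, -3.3]
gripper_width: 14.0
t 9.88 tcp [ 584.7 -194.   249.5] lip [ 522.6 -199.4  184.6] tilt 21.9 side -0.7 yawf -174.5 q [-25.9  11.7  97.2  14.8  53.5 -38.5] w 14.0
```

```bash
python3 -m creep '0 -0.4 0 0.003 -0.03 0 1;0 -0.5 0 0.003 -0.03 0 1;0 -0.5 0 0.003 -0.03 0 1;0 -0.3 0 0 -0.01 0 1;0 0 0 0 0 0 1'; python3 -c "
from lip import *
lip();grab('scene','s5.png');grab('wrist','w5.png')"
```

```text
time_s: 10.3
ee_pos: [586.0, -208.4, 249.9]
ee_rot: [-179.2, -27.7, 5.8]
force: [-0.4, -0.4, -3.5]
gripper_width: 13.4
t 10.3 tcp [ 586.  -208.4  249.9] lip [ 530.8 -213.6  179.1] tilt 27.7 side -0.7 yawf -174.2 q [-29.3  10.6 100.7  22.   48.1 -47.1] w 13.4
```

View pics/s5.png

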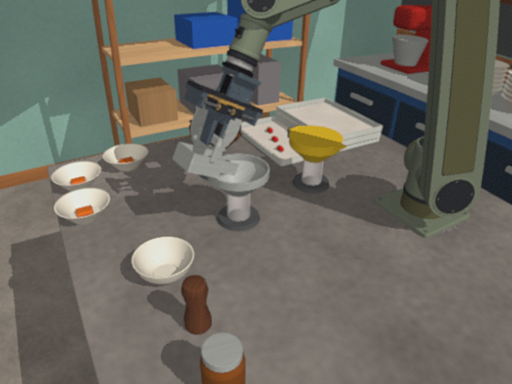

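View pics/w5.png

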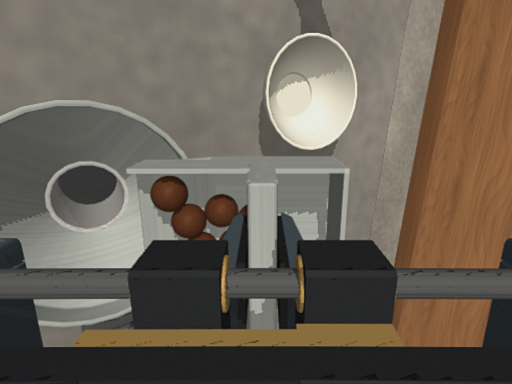

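```bash
python3 -m creep '-0.2 -0.05 0 0.004 -0.04 0 1;-0.35 -0.12 0.05 0.004 -0.045 0 1;-0.35 -0.12 0.1 0.004 -0.045 0 1;-0.35 -0.12 0.1 0.004 -0.045 0 1;-0.35 -0.12 0.1 0.004 -0.03 0 1;-0.1 -0.1 0 0 0 0 1;0 0 0 0 0 0 1'; python3 -c "
from lip import *
lip();grab('wrist','w6.png')"
```

```text
time_s: 10.98
ee_pos: [573.0, -212.3, 255.3]
ee_rot: [-179.5, -39.9, 6.4]
force: [0.1, -1.0, -2.0]
gripper_width: 13.9
t 10.98 tcp [ 573.  -212.3  255.3] lip [ 534.1 -216.4  174.3] tilt 39.9 side -0.4 yawf -173.6 q [-35.2   7.1 110.4  43.2  39.3 -70.4] w 13.9
```

View pics/w6.png

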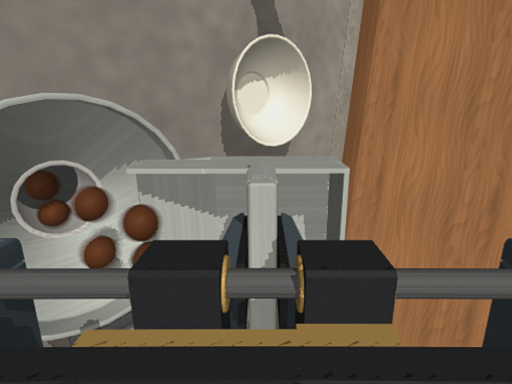

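Nuts are leaving the scoop and heading into the throat. I'll tilt a bit more.

```bash
python3 -m creep '-0.1 0 0 0.002 -0.02 0 1;-0.3 0 0.05 0.004 -0.04 0 1;-0.3 0 0.05 0.004 -0.045 0 1;-0.3 0 0.05 0.004 -0.045 0 1;-0.1 0 0 0.002 -0.02 0 1;0 0 0 0 0 0 1;0 0 0 0 0 0 1;0 0 0 0 0 0 1'; python3 -c "
from lip import *
lip();grab('wrist','w7.png')"
```

```text
time_s: 11.7
ee_pos: [569.7, -213.3, 262.6]
ee_rot: [179.2, -50.3, 7.7]
force: [-0.6, -0.4, -2.5]
gripper_width: 13.7
t 11.7 tcp [ 569.7 -213.3  262.6] lip [ 546.1 -217.1  175.9] tilt 50.3 side 0.5 yawf -172.3 q [-39.5   6.1 117.4  66.8  37.2 -96. ] w 13.7
```

View pics/w7.png

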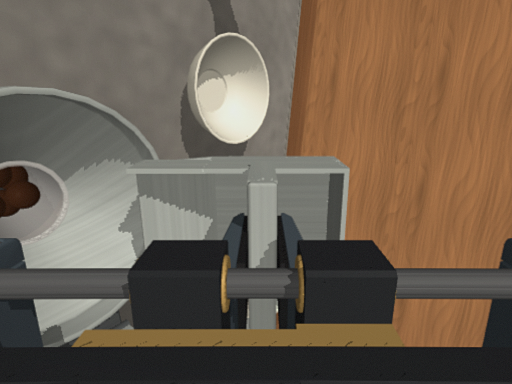

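```bash
python3 - <<'E'
from h import *
w=cv2.imread('pics/w7.png');t=grab('top','t7.png')
a=cv2.resize(w[140:345,0:360],None,fx=2.2,fy=2.2,interpolation=cv2.INTER_CUBIC)
cv2.imwrite('pics/c7.png',a)
cv2.imwrite('pics/c7t.png',cv2.resize(cv2.imread('pics/t7.png')[110:260,200:400],None,fx=4,fy=4,interpolation=cv2.INTER_CUBIC))
E
```

```text
(no output)
```

View pics/c7.png

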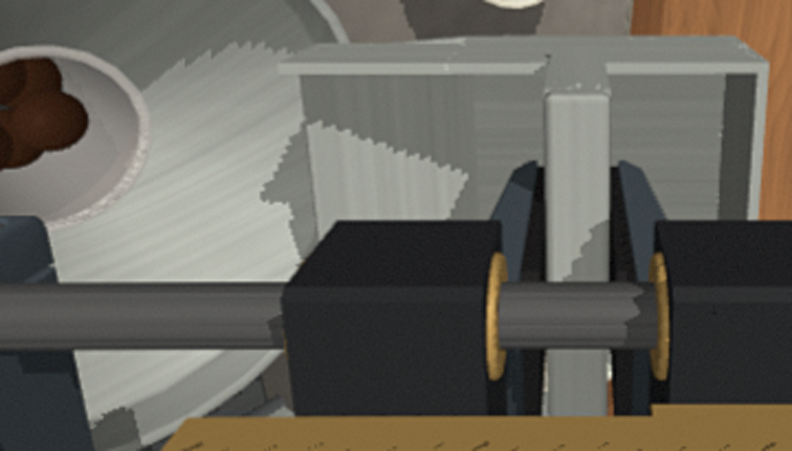

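View pics/c7t.png

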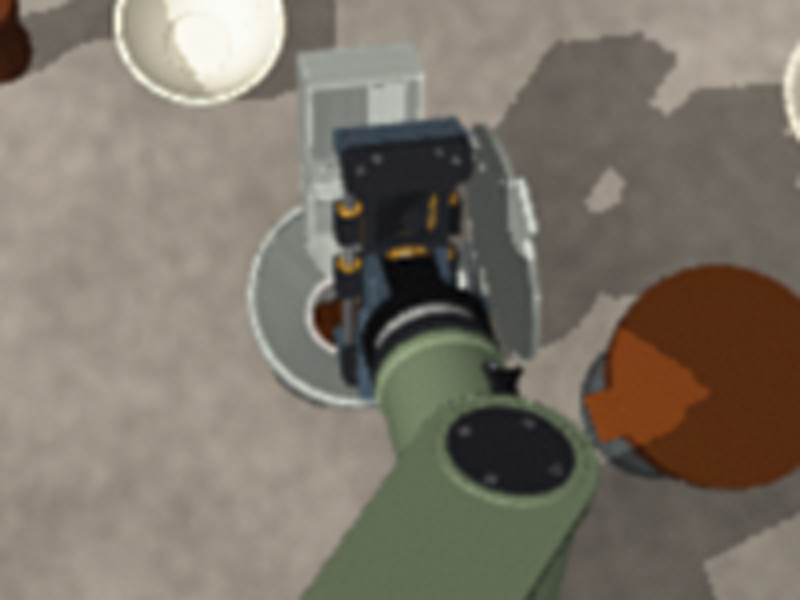

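```bash
python3 -m creep '0.1 0.2 0.4 -0.004 0.03 0 1;0.2 0.3 0.5 -0.006 0.045 0 1;0.3 0.3 0.5 -0.006 0.05 0 1;0.3 0.3 0.4 -0.006 0.05 0 1;0.3 0.3 0.2 -0.006 0.05 0 1;0.3 0.3 0 -0.006 0.05 0 1;0.3 0.3 0 -0.006 0.05 0 1;0.3 0.4 0 -0.006 0.05 0 1;0.3 0.5 0 -0.006 0.05 0 1;0.3 0.5 0 -0.006 0.05 0 1;0.3 0.5 0 -0.006 0.05 0 1;0.3 0.5 0 -0.006 0.05 0 1'; python3 -c "
from lip import *
lip()"
```

```text
time_s: 12.8
ee_pos: [603.9, -166.1, 287.2]
ee_rot: [179.6, -15.3, 7.1]
force: [0.1, -0.4, -3.5]
gripper_width: 13.8
t 12.8 tcp [ 603.9 -166.1  287.2] lip [ 535.2 -175.   229.8] tilt 15.3 side 0.4 yawf -172.9 q [-19.9  13.7  87.3   7.2  65.3 -29.2] w 13.8
```

```bash
python3 -m creep '0 0.9 0 -0.006 0.045 0.01 1;0 1.4 -0.1 -0.006 0.045 0.013 1;-0.1 2 -0.2 -0.006 0.045 0.014 1;-0.2 2.5 -0.3 -0.006 0.045 0.014 1;-0.2 2.5 -0.3 -0.004 0.04 0.014 1;-0.2 2.5 -0.3 0 0.02 0.014 1;-0.2 2.5 -0.3 0 0 0.014 1;-0.2 2.5 -0.3 0 0 0.014 1;-0.2 2.5 -0.3 0 0 0.014 1;-0.2 2.5 -0.3 0 0 0.014 1;-0.2 2 -0.3 0 0 0.014 1;-0.2 1.5 -0.3 0 0 0.014 1'; python3 -c "
from lip import *
lip();grab('top','t8.png');grab('wrist','w8.png')
cv2.imwrite('pics/c8t.png',cv2.resize(cv2.imread('pics/t8.png')[110:260,200:400],None,fx=4,fy=4,interpolation=cv2.INTER_CUBIC))"
```

```text
time_s: 13.8
ee_pos: [594.9, 102.7, 261.0]
ee_rot: [-179.9, -1.5, 16.4]
force: [0.1, -0.5, -2.9]
gripper_width: 13.7
t 13.8 tcp [594.9 102.7 261. ] lip [517.1  80.  221.9] tilt 1.5 side -0.1 yawf -163.6 q [ 8.5 18.8 82.2  0.3 77.6 -7.9] w 13.7
```

View pics/c8t.png

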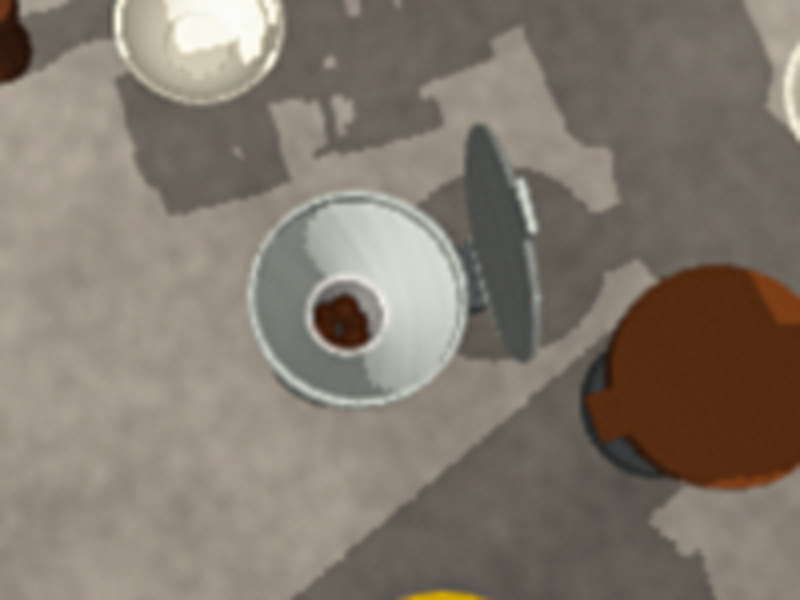

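View pics/w8.png

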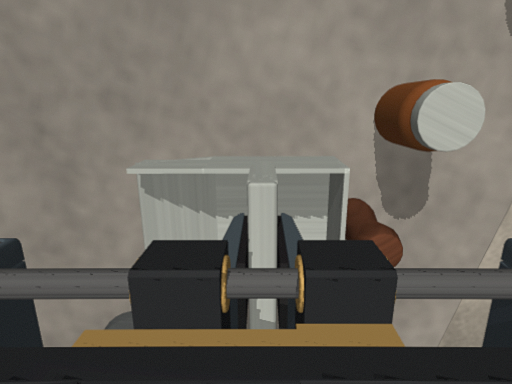

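```bash
python3 -m creep '-0.4 1.2 -0.5 -0.002 0.007 0.02 1;-0.4 1 -1 -0.002 0.007 0.02 1;-0.4 0.8 -1.5 -0.002 0.006 0.02 1;-0.4 0.6 -2 -0.002 0.005 0.02 1;-0.3 0.3 -2.2 0 0 0.02 1;-0.2 0.1 -2.2 0 0 0.02 1;0 0 -2.2 0 0 0 1;0 0 -2.2 0 0 0 1;0 0 -1.5 0 0 0 1;0 0 -0.9 0 0 0 1;0 0 -0.4 0 0 0 1;0 0 0 0 0 0 1'; python3 -c "
from lip import *
lip()"
```

```text
time_s: 14.9
ee_pos: [575.9, 144.2, 88.3]
ee_rot: [179.9, -0.3, 23.5]
force: [-0.5, 0.1, -2.6]
gripper_width: 13.4
t 14.9 tcp [575.9 144.2  88.3] lip [500.8 111.5  50.9] tilt 0.3 side 0.1 yawf -156.5 q [ 13.   25.7  97.5  -0.   56.5 -10.5] w 13.4
```

```bash
python3 -m creep '-0.1 0.5 -0.3 0 0 0 1;-0.1 0.5 -0.4 0 0 0 1;-0.1 0.3 -0.4 0 0 0 1;0 0 -0.4 0 0 0 1;0 0 -0.3 0 0 0 1;0 0 -0.2 0 0 0 1;0 0 -0.1 0 0 0 1;0 0 0 0 0 0 1'; python3 -c "
from lip import *
lip()"
```

```text
time_s: 15.57
ee_pos: [575.8, 159.6, 69.6]
ee_rot: [179.8, -0.8, 23.5]
force: [0.4, 0.4, -3.2]
gripper_width: 13.9
t 15.57 tcp [575.8 159.6  69.6] lip [501.2 127.   31.4] tilt 0.8 side 0.2 yawf -156.5 q [14.4 26.9 98.6 -0.  53.7 -9.1] w 13.9
```

```bash
python3 -m creep '0 0 -0.2 -0.004 0.01 0 1;0 0 -0.15 0 0 0 1;0 0 -0.15 0 0 0 1;0 0 -0.1 0 0 0 1;0 0 0 0 0 0 1'; python3 -c "
from lip import *
lip()"
```

```text
time_s: 15.98
ee_pos: [576.6, 159.4, 65.6]
ee_rot: [179.9, -0.2, 23.5]
force: [-0.0, 0.6, -3.0]
gripper_width: 13.4
t 15.98 tcp [576.6 159.4  65.6] lip [501.5 126.7  28.3] tilt 0.2 side 0.1 yawf -156.5 q [14.4 27.5 98.3 -0.1 54.  -9. ] w 13.4
```

```bash
python3 -m creep '0 0 -0.1 0 0 0 1;0 0 -0.1 0 0 0 1;0 0 0 0 0 0 1'; python3 -m creep '0 0 0 0 0 0 0.7;0 0 0 0 0 0 0.4;0 0 0 0 0 0 0.1;0 0 0 0 0 0 -0.2;0 0 0 0 0 0 -0.6;0 0 0 0 0 0 -1;0 0 0 0 0 0 -1;0 0 0 0 0 0 -1;0 0 0 0 0 0 -1'; python3 -c "
from lip import *
lip()"
```

```text
time_s: 16.23
ee_pos: [577.1, 159.5, 65.5]
ee_rot: [179.8, -0.3, 23.5]
force: [-0.3, -0.4, -2.6]
gripper_width: 14.0
time_s: 16.98
ee_pos: [578.8, 159.7, 65.5]
ee_rot: [179.8, -0.5, 23.5]
force: [0.2, 0.1, -0.2]
gripper_width: 64.2
t 16.98 tcp [578.8 159.7  65.5] lip [504.  127.1  27.8] tilt 0.5 side 0.2 yawf -156.5 q [14.4 27.5 98.2 -0.2 53.7 -9. ] w 64.2
```

```bash
python3 -m creep '0 0 0.6 0 0 0 -1;0 0 1.5 0 0 0 -1;0 0 2.5 0 0 0 -1;0 0 3 0 0 0 -1;0 0 3 0 0 0 0;0 -0.5 3 0 0 0 1;0 -1.5 3 0 0 -0.01 1;-0.1 -2.2 3 0 0 -0.015 1;-0.2 -2.8 2.8 0 0 -0.015 1;-0.2 -3 2.6 0 0 -0.015 1;-0.2 -3 2 0 0 -0.015 1;-0.2 -3 1 0 0 -0.015 1'; python3 -c "
from lip import *
lip();grab('top','t9.png');grab('scene','s9.png')
cv2.imwrite('pics/c9.png',cv2.resize(cv2.imread('pics/s9.png')[200:384,180:400],None,fx=3,fy=3,interpolation=cv2.INTER_CUBIC))"
```

```text
time_s: 17.98
ee_pos: [562.9, -1.5, 359.8]
ee_rot: [179.9, -0.3, 19.0]
force: [0.2, 0.9, -0.3]
gripper_width: 41.1
t 17.98 tcp [562.9  -1.5 359.8] lip [485.5 -28.2 322.5] tilt 0.3 side 0.1 yawf -161.0 q [ -1.3  14.1  75.1  -0.   90.6 -20.3] w 41.1
```

View pics/c9.png

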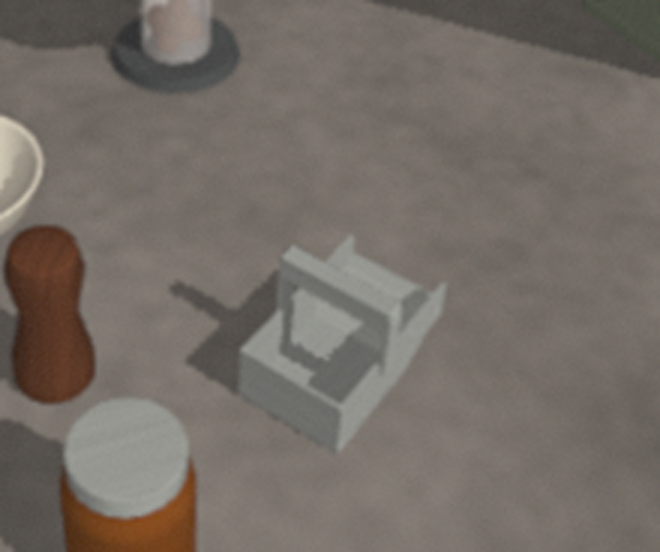

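View pics/t9.png

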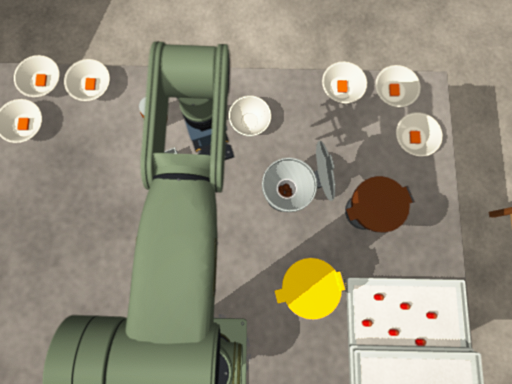

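The scoop stands upright and empty. I'll go over the lid to its outer side.

```bash
python3 -m creep '-0.3 -3 1 0 0 -0.01 1;-0.3 -3 0.8 0 0 -0.01 1;-0.3 -3 0.8 0 0 -0.01 1;-0.3 -3 0.6 0 0 -0.01 1;-0.3 -3 0.5 0 0 -0.01 1;-0.3 -3 0.4 0 0 -0.01 1;-0.3 -3 0.3 0 0 -0.01 1;-0.3 -3 0.2 0 0 -0.01 1;-0.2 -2.8 0.2 0 0 -0.01 1;-0.1 -2.4 0.2 0 0 0 1;0 -1.5 0 0 0 0 1;0 -0.5 0 0 0 0 1';python3 -c "
from lip import *
lip()"
```

```text
time_s: 19.08
ee_pos: [532.7, -320.7, 409.1]
ee_rot: [-179.6, -0.2, 13.8]
force: [-0.0, 1.1, 0.2]
gripper_width: 0.5
t 19.08 tcp [ 532.7 -320.7  409.1] lip [ 453.1 -340.1  371.9] tilt 0.2 side -0.4 yawf -166.2 q [-32.3  20.6  59.1   0.4 100.5 -46.1] w 0.5
```

```bash
python3 -m creep '0 -1 0 0 0 0 1;0 -1 -0.5 0 0 0 1;0 -0.5 -1.5 0 0 0 1;0 0 -2 0 0 0 1;0 0 -2 0 0 0 1;0 0 -1.8 0 0 0 1;0 0 -1.2 0 0 0 1;0 0 -0.7 0 0 0 1;0 0 -0.3 0 0 0 1;0 0 0 0 0 0 1';python3 -c "
from lip import *
lip();grab('scene','s10.png');grab('top','t10.png')
a=cv2.resize(cv2.imread('pics/s10.png')[40:240,150:330],None,fx=2.2,fy=2.2);b=cv2.resize(cv2.imread('pics/t10.png')[110:260,250:400],None,fx=2.6,fy=2.6)
h=np.zeros((440,800,3),np.uint8);h[:a.shape[0],:a.shape[1]]=a;h[:b.shape[0],400:400+b.shape[1]]=b;cv2.imwrite('pics/c10.png',h)"
```

```text
time_s: 19.92
ee_pos: [535.1, -341.1, 301.5]
ee_rot: [-179.3, -0.2, 14.4]
force: [0.1, 0.6, -0.7]
gripper_width: 0.5
t 19.92 tcp [ 535.1 -341.1  301.5] lip [ 455.7 -361.1  264.2] tilt 0.2 side -0.7 yawf -165.6 q [-33.9  22.   71.6   0.6  86.7 -48.3] w 0.5
```

View pics/c10.png

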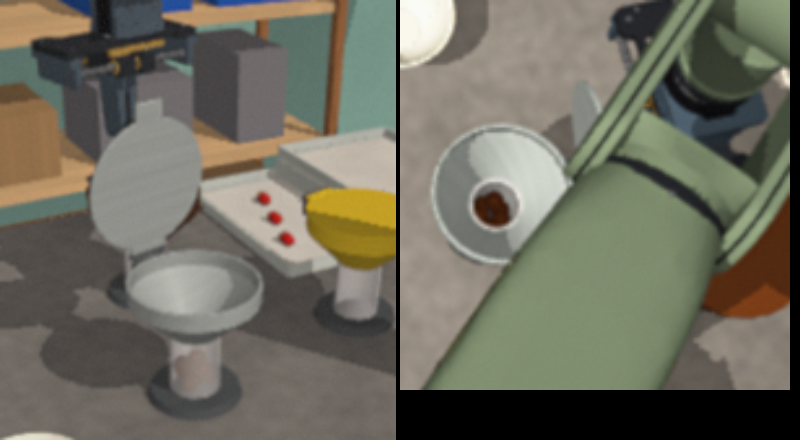

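```bash
python3 -m creep '-0.12 0.3 0 0 0 0 1;-0.12 0.49 0 0 0 0 1;-0.12 0.49 0 0 0 0 1;-0.12 0.49 0 0 0 0 1;-0.12 0.49 0 0 0 0 1;-0.12 0.49 0 0 0 0 1;-0.12 0.49 0 0 0 0 1;-0.12 0.49 0 0 0 0 1;-0.12 0.49 0 0 0 0 1;-0.12 0.49 0 0 0 0 1;-0.12 0.49 -0.1 0 0 0 1;-0.12 0.4 -0.1 0 0 0 1'; cat > lid.py <<'E'
from h import *
def lid():
    s=monitor.state();d=s['ee_pos']-[521.3,-306.4,163]
    u=d[:2]@[-.237,.971];v=d[:2]@[.971,.237];uc=u+16;z=d[2]
    r=np.hypot(uc,z);print('t',round(s['time_s'],2),'u',round(u,1),'v',round(v,1),'z',round(s['ee_pos'][2],1),'phi_est',round(np.arctan2(z,uc)-np.arcsin(2.5/r),2),'r',round(r,1),'F',s['force'].round(1),'rot',s['ee_rot'].round(1))
E
python3 -c "
from lid import *
lid()"
```

```text
time_s: 21.02
ee_pos: [521.5, -282.6, 305.1]
ee_rot: [180.0, -0.7, 14.4]
force: [1.3, -1.9, -0.6]
gripper_width: 0.4
t 21.02 u 23.1 v 5.8 z 305.1 phi_est 1.29 r 147.4 F [ 1.3 -1.9 -0.6] rot [180.   -0.7  14.4]
```

```bash
python3 -m creep '-0.12 0.49 -0.15 0 0 0 1;-0.12 0.49 -0.2 0 0 0 1;-0.12 0.49 -0.2 0 0 0 1;-0.12 0.49 -0.25 0 0 0 1;-0.12 0.49 -0.25 0 0 0 1;-0.12 0.47 -0.3 0 0 0 1;-0.12 0.47 -0.3 0 0 0 1;-0.12 0.46 -0.35 0 0 0 1;-0.11 0.45 -0.4 0 0 0 1;-0.11 0.43 -0.4 0 0 0 1;-0.1 0.4 -0.45 0 0 0 1;-0.1 0.38 -0.45 0 0 0 1'; python3 -c "
from lid import *
lid()"
```

```text
time_s: 22.02
ee_pos: [506.8, -220.1, 266.0]
ee_rot: [180.0, -0.9, 14.4]
force: [0.4, -0.3, 0.8]
gripper_width: 0.1
t 22.02 u 87.2 v 6.3 z 266.0 phi_est 0.77 r 145.8 F [ 0.4 -0.3  0.8] rot [180.   -0.9  14.4]
```

```bash
python3 -m creep '-0.09 0.37 -0.42 0 0 0 1;-0.09 0.36 -0.42 0 0 0 1;-0.08 0.33 -0.42 0 0 0 1;-0.08 0.31 -0.42 0 0 0 1;-0.07 0.29 -0.42 0 0 0 1;-0.06 0.26 -0.42 0 0 0 1;-0.06 0.24 -0.42 0 0 0 1;-0.05 0.22 -0.42 0 0 0 1;-0.05 0.2 -0.42 0 0 0 1;-0.04 0.17 -0.42 0 0 0 1;-0.04 0.15 -0.4 0 0 0 1;-0.03 0.13 -0.35 0 0 0 1'; python3 -c "
from lid import *
lid();grab('scene','s11.png')"
```

```text
time_s: 23.02
ee_pos: [498.1, -186.2, 210.2]
ee_rot: [-180.0, -0.8, 14.4]
force: [0.5, -0.3, 0.2]
gripper_width: 0.5
t 23.02 u 122.3 v 5.9 z 210.2 phi_est 0.31 r 146.1 F [ 0.5 -0.3  0.2] rot [-180.    -0.8   14.4]
```

View pics/s11.png

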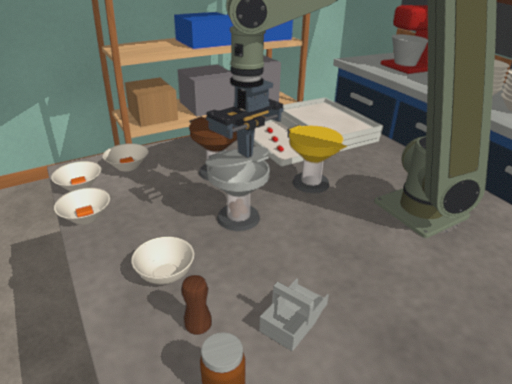

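```bash
python3 -c "
import cv2
cv2.imwrite('pics/c11.png',cv2.resize(cv2.imread('pics/s11.png')[100:240,170:310],None,fx=4,fy=4,interpolation=cv2.INTER_CUBIC))"
```

```text
(no output)
```

View pics/c11.png

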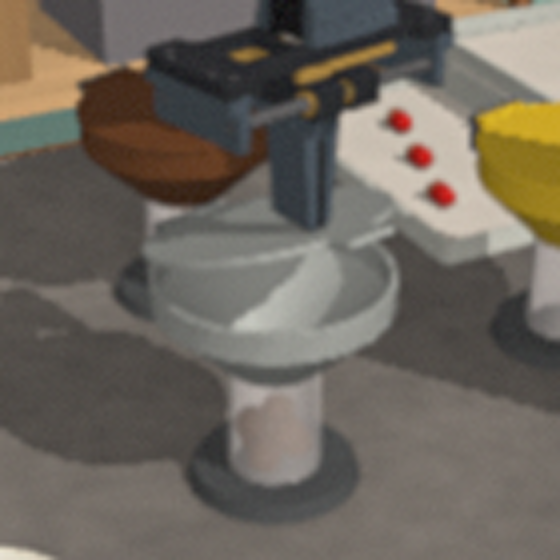

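```bash
python3 -m creep '-0.02 0.1 -0.32 0 0 0 1;-0.02 0.08 -0.32 0 0 0 1;-0.02 0.07 -0.32 0 0 0 1;-0.01 0.05 -0.32 0 0 0 1;0 0 -0.3 0 0 0 1;0 0 -0.3 0 0 0 1;0 0 -0.28 0 0 0 1;0 0 -0.25 0 0 0 1;0 0 -0.22 0 0 0 1;0 0 -0.2 0 0 0 1;0 0 -0.15 0 0 0 1;0 0 -0.1 0 0 0 1'; python3 -c "
from lid import *
lid()"
```

```text
time_s: 24.07
ee_pos: [495.8, -181.5, 175.1]
ee_rot: [-179.7, -0.6, 14.4]
force: [-0.2, 0.7, 1.4]
gripper_width: 0.3
t 24.07 u 127.3 v 4.9 z 175.1 phi_est 0.07 r 143.8 F [-0.2  0.7  1.4] rot [-179.7   -0.6   14.4]
```

```bash
python3 -m creep '0 0 -0.15 0 0 0 1;0 0 -0.15 0 0 0 1;0 0 -0.15 0 0 0 1;0 0 -0.12 0 0 0 1;0 0 -0.12 0 0 0 1;0 0 -0.1 0 0 0 1;0 0 -0.1 0 0 0 1'; python3 -c "
from lid import *
lid()"
```

```text
time_s: 24.65
ee_pos: [495.9, -181.5, 166.2]
ee_rot: [-179.7, -0.6, 14.4]
force: [-2.8, 1.9, 11.4]
gripper_width: 0.6
t 24.65 u 127.3 v 4.9 z 166.2 phi_est 0.0 r 143.4 F [-2.8  1.9 11.4] rot [-179.7   -0.6   14.4]
```

Force rises to 11 N at tip z = 166.2 mm, where the closed lid's top should be about 165.5 mm. The lid is seated, so I'll lift off and check.

```bash
python3 -m creep '0 0 0 0 0 0 1;0 0 0 0 0 0 1;0 0 0.3 0 0 0 1;0 0 0.8 0 0 0 1;0 0 1.5 0 0 0 1;0 0 2.5 0 0 0 1;0 0 3 0 0 0 1;0 0.5 3 0 0 0 1;0 1.5 3 0 0 0 1;0 2.5 2 0 0 0 1;0 3 1 0 0 0 1;0 3 0 0 0 0 1';  python3 -m creep '0 3 0 0 0 0 1;0 3 0 0 0 0 1;0 3 0 0 0 0 1;0 2 0 0 0 0 1;0 1 0 0 0 0 1;0 0 0 0 0 0 1;0 0 0 0 0 0 1'; python3 - <<'E'
from ov import *
s=grab('scene','s12.png');t=grab('top','t12.png')
c=(500,-219);yaw=np.arctan2(-86,21)
L=[(l,(255,0,255)) for l in lidpts(c,yaw,0.)]+[(circ((*c,160),80),(0,0,255))]
a=overlay(t,[],(250,130,370,220),3.3,'o1.png');b=overlay(s,L,(190,100,290,240),4,'o2.png')
h=np.zeros((560,800,3),np.uint8);h[:a.shape[0],:a.shape[1]]=a;h[:,400:]=b;cv2.imwrite('pics/c12.png',h)
st=monitor.state();print(st['time_s'],st['qvel'].round(1))
E
```

```text
time_s: 25.65
ee_pos: [493.2, -78.1, 347.6]
ee_rot: [-179.8, -0.6, 13.8]
force: [0.8, 0.1, 0.1]
gripper_width: 0.4
time_s: 26.23
ee_pos: [492.5, 51.1, 354.3]
ee_rot: [-180.0, -1.1, 14.1]
force: [-0.7, -0.1, 0.6]
gripper_width: 0.3
26.3333 [-0.8  0.   0.3 -0.1 -0.1  0.2]
```

View pics/c12.png

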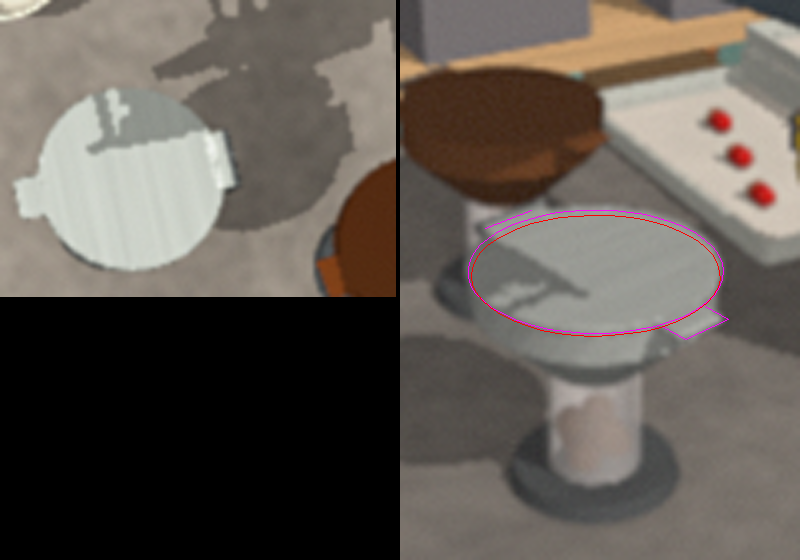

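View pics/s12.png

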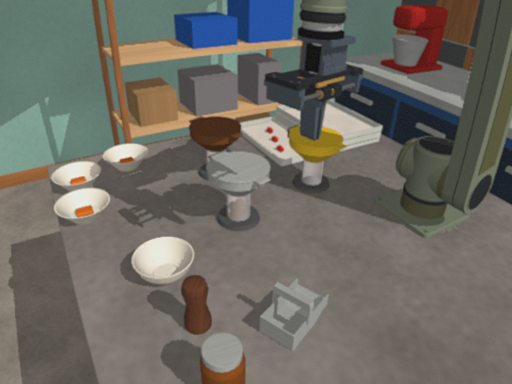

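The lid overlay at angle 0 matches the picture: disc at scene (238,168), tab at (262,180). The nuts show in the jar at (238,207), and the scoop stands empty at (297,310).

```bash
python3 -c "
from h import *
print(job.job_done())"
```

```text
the job is handed in; nothing more can be done
None
```

I poured the nuts from the scoop through the steel hopper into its jar, stood the scoop back on the worktop close to where it started, and lowered the lid slowly until it was shut. I handed the job in at about 26 s of the 72 s allowed.

- **Nuts:** the last pictures show nuts in the jar, none on the worktop and an empty scoop. I could not count all six separately through the jar wall.
- **Lid:** the model drawn at angle 0 matches the last scene picture. The fingertip reached 166.2 mm, against about 165.5 mm expected for the closed lid's top. The highest force I read on the lid was about 11 N, once it had seated.
- **Other objects:** the bowl, the storage jar, the pepper mill and the brown and yellow look-alikes stand where they were. The gripper was touching nothing when I handed in.
- **Check that disagreed:** the wrist force did not clearly drop after the pour (about 3 N both before and after), though the nuts weigh 0.6 N. The reading's noise is about that size, so I relied on the pictures.

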